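# Sort the magnetism kit back onto its stands

## Task

The last class left the four kit parts on the wrong blue stands. Put each part in the middle of the stand that has its own outline (hexagon nut on the hexagonal stand, ring magnet on the round one, square coil on the square one, oblong battery box on the oblong one), upright and let go; the empty cork mat is a free spot for parking a part while you swap them. Leave the clear bowl where it stands.

Things in the scene. Friction and masses are not known exactly. Their poses are not given: they have to be found in the camera images.
- nut_center (a point): Big steel hexagon nut lying flat: 55 mm across flats, 63 mm across corners, 29 mm high, open 33 mm bore, about 0.36 kg. Point on its axis, half-way up (14.5 mm above its underside). z up; x is square to one pair of flats (the other pairs at 60 and 120 degrees).
- ring_mid (a point): Thick black ring magnet (inert here, it pulls on nothing) lying flat: 50 mm outer diameter, 20 mm hole, 30 mm high, about 0.22 kg. Point on its axis, half-way up (15 mm above its underside). z up.
- coil_center (a point): Copper coil on a white bobbin, standing: two square flanges 44 x 44 mm, the lower 8 mm thick and the upper 12 mm thick, a round copper winding of 42 mm diameter between them, 48 mm high over all, about 0.16 kg. Point at its centre, half-way up (24 mm above its underside). z up; x and y square to the sides of the flanges.
- battery_center (a point): Black oblong battery box lying flat: 70 x 34 mm, 28 mm high, about 0.11 kg. Point at its centre, half-way up (14 mm above its underside). z up, x along the 70 mm length.
- stand_hex: Blue plastic stand, flat, fixed to the bench, 10 mm thick, with a hexagonal outline, 100 mm across flats; carries one part at the start. Origin at the centre of its underside, z up; flat top 10 mm above the origin. The nut belongs on it.
- stand_round: Blue plastic stand, flat, fixed to the bench, 10 mm thick, with a round outline, 96 mm diameter; carries one part at the start. Origin at the centre of its underside, z up; flat top 10 mm above the origin. The ring magnet belongs on it.
- stand_square: Blue plastic stand, flat, fixed to the bench, 10 mm thick, with a square outline, 92 x 92 mm; carries one part at the start. Origin at the centre of its underside, z up; flat top 10 mm above the origin. The coil belongs on it.
- stand_oblong: Blue plastic stand, flat, fixed to the bench, 10 mm thick, with an oblong outline, 125 x 70 mm (x along the 125 mm); carries one part at the start. Origin at the centre of its underside, z up; flat top 10 mm above the origin. The battery box belongs on it.
- mat: Square cork mat, 100 x 100 mm, 3 mm thick, fixed to the bench, empty at the start: a free spot to put a part down on the way. Origin at the centre of its underside, z up.
- bowl: Bystander: round clear plastic bowl, 88 mm wide at the rim, 36 mm high, with a red-and-blue float in it, loose on the bench. Origin at the centre of its underside, z up. To be left where it stands.
Mind the look-alikes: they are no part of the job. Leave any pink or red look-alike of the part that bears coil_center alone. Leave any green look-alike of the stand_square alone.

How it is judged (in metres and radians):
At the end, for the whole second after the job is handed in: Nut, ring magnet, coil and battery box each stand upright (within 0.1 rad) on the hexagonal, round, square and oblong stand respectively, centred within 15 mm, centre at its resting height within 4 mm, and at rest (horizontal distance between nut_center and stand_hex below 0.015 m and height (world z) of nut_center between 0.0205 and 0.0285 m and angle between each of nut_center, ring_mid, coil_center, battery_center's own z axis and vertical below 0.1 rad and linear speed of each of nut, ring, coil, battery below 0.02 m/s and horizontal distance between ring_mid and stand_round below 0.015 m and height (world z) of ring_mid between 0.021 and 0.029 m and horizontal distance between coil_center and stand_square below 0.015 m and height (world z) of coil_center between 0.03 and 0.038 m and horizontal distance between battery_center and stand_oblong below 0.015 m and height (world z) of battery_center between 0.02 and 0.028 m); the robot touches nothing.
It fails at once if the clear bowl is pushed more than 20 mm or tipped (distance of bowl from where it was at the start of the episode above 0.02 m or angle between bowl's own z axis and vertical above 0.35 rad).
It also fails if it takes over 131 s, if anything falls off the work surface, if the arm or the gripper's body presses on something with over 40 N, if the wrist force passes 120 N, or if a joint passes its speed limit or range.

## Robot

A 6-joint arm with a two-finger parallel gripper is mounted at the origin on the work surface. World frame = base frame: x ahead of the robot, y to its left, z up, the work surface at z = 0. Lengths are in mm, angles in degrees, forces in N, time in s.
With the tool pointing down it reaches from about 225 to 725 mm from the base axis. Payload 3.1 kg.
Tool frame: the origin (TCP) lies on the front face of the gripper's body, between the roots of the fingers; the fingertips stand 73 mm ahead of it and the grasp point (between the pads) lies 54 mm ahead of it (env.tip_reach is the distance from the TCP to the fingertips, in mm); z points along the fingers, y is the line along which they close (so a half turn about z gives the same grasp; the last joint's range is limited). The gripper opens to 85 mm and grips with 20 to 120 N. Pads are 22 mm wide; open, the fingers measure 114 mm over their backs; the gripper's body (76 mm by 85 mm) begins 54 mm behind the grasp point. The pads swing forward as they close: fully open they stand 13 mm farther back than shut.
Start: joints at [-7.322, 2.75, 5.684, 92.934, 0, 82.678], TCP at [524.993, -0.012, 303.912] pointing down, gripper open.
Joint ranges: [-166.93, 166.93], [-56.73, 111.36], [-69.38, 81.34], [-121.58, 131.49], [-85.45, 84.26], [-180, 180]. Speed limits (degrees/s): [159.86, 159.86, 180, 180, 180, 180].

## Interface

Orientations are given as [roll, pitch, yaw] about the fixed x, y, z axes, in that order (R = Rz(yaw) Ry(pitch) Rx(roll)).
In Python, from bench import env gives the robot as it stands.
- The arm moves only by the shell command python3 -m handwheel 'ROWS' [FORCE]. ROWS is JSON, a list of rows, each a list of 7 numbers: the turn, a rotation vector about the tool's x, y, z in degrees, then the shift along the tool's x, y, z in m, then the finger opening in m, from 0 to 0.0854. In form: [[ax, ay, az, x, y, z, gripper], ...]. A call has 1 to 8 rows; each row shifts and turns the commanded pose from where the row before left it, along the tool's axes as they then stand; what a row does not reach is not made up. A row lasts 1/8 s, in which the tool goes at most 62.5 mm and 10.7 degrees, less where a joint would pass 70% of its speed; a pose out of reach is approached as far as the arm can. A call is refused whole if a number of a shift passes 0.0625 or a number of a turn 10.7, either way. A call with a gripper value outside its range is refused whole. The fingers move at their own pace and stop on an object; FORCE is the grip in N (left out, the last holds). Time passes only in rows, so rows that do not move let the fingers close. It gives the time, the measured TCP pose, the force, the opening and the grip force at its end, in the units of the state.
- env.state(): the state, without advancing time (a new reading comes with each control period).
- env.get_image(name): name is "scene" or "side" or "wrist"; returns a dict with "img" (420x560x3 uint8, red, green, blue), "fov_y" (degrees; the focal length in pixels is half the picture's height over the tangent of half this angle, whatever the lens; pixels are square), "cx", "cy" (the principal point, pixels), "k1" (the pictures are not rectified: a ray, as slopes to the right and down, at radius r is drawn at 1 + k1 r^2 times it, then the intrinsics apply), "pose" (4x4, takes a point from camera to world coordinates). Camera axes: x right, y down, z forward; pixel columns grow to the right and rows downward; lengths in mm; the calibration is good to about 2 mm. A picture is of the moment at which its call begins. There is no depth.
- env.finish_job(): hands the job in; it is judged then, once.
The state is a dict: "clock": time; "q": joint angles; "joint_velocities": joint speeds; "tau": joint torques, N m; "position": TCP position; "tcp_rot": TCP orientation; "contact_force": force on the tool from outside, world axes, zero at the start; "wrist_torque": the same for the moment, N m; "opening": finger opening in mm; "grasp_force": force on a finger pad.
Only numpy, scipy, OpenCV 4.12 (cv2) and the standard library are available. Lean on these libraries where they do the work, as an engineer would, in place of code of your own. Each camera call takes 0.05 s, during which the arm holds its last target. There are 200 camera calls.

## Working session

There is one attempt and no reset: what is moved stays moved. The work goes in short steps, Python scripts to look and compute and a shell command to move; the robot and the scene stay as the last step left them, time stands still between calls to the robot, and variables do not carry over. Pictures are saved under pics/ and viewed, at most 14 in all, crops included, and the job is handed in when it is done.

```bash
ls; mkdir -p pics
cat > h.py <<'E'
import numpy as np, cv2
from bench import env
def save(name,fn):
    d=env.get_image(name); cv2.imwrite('pics/'+fn+'.png',cv2.cvtColor(d['img'],cv2.COLOR_RGB2BGR)); np.save('pics/'+fn+'.npy',d,allow_pickle=True); return d
def load(fn): return np.load('pics/'+fn+'.npy',allow_pickle=True).item()
def ray(d,u,v):
    f=d['img'].shape[0]/2/np.tan(np.radians(d['fov_y'])/2)
    p=np.array([[[ (u-d['cx'])/f,(v-d['cy'])/f ]]],float)
    q=cv2.undistortPoints(p,np.eye(3),np.array([d['k1'],0,0,0.]))[0,0]
    P=np.array(d['pose']); return P[:3,3],P[:3,:3]@np.array([q[0],q[1],1])
def onz(d,u,v,z):
    o,r=ray(d,u,v); return o+r*(z-o[2])/r[2]
E
python3 - <<'E'
from h import *
for n in ['scene','side','wrist']:
    d=save(n,n+'0'); print(n,d['fov_y'],d['cx'],d['cy'],d['k1'],np.round(d['pose'],2).tolist())
print(env.state())
E
```

```text
pics
scene 57.568541237091665 273.58153662759673 215.41818621158828 -0.08397449843874427 [[-0.8, 0.39, -0.46, 793.62], [0.6, 0.51, -0.62, 454.38], [-0.0, -0.77, -0.64, 523.72], [0.0, 0.0, 0.0, 1.0]]
side 51.303363714340115 273.6342599454085 215.4397867141059 -0.00043537998427763943 [[0.89, -0.36, 0.28, 184.02], [-0.45, -0.69, 0.57, -517.19], [-0.01, -0.64, -0.77, 769.04], [0.0, 0.0, 0.0, 1.0]]
wrist 66.50301170369794 277.44041499390363 212.13323378855367 -0.04984000472039613 [[1.0, 0.0, -0.0, 524.26], [0.0, -0.96, -0.29, 74.59], [-0.0, 0.29, -0.96, 372.83], [0.0, 0.0, 0.0, 1.0]]
{'clock': 0.15, 'q': array([-7.32377929e+00,  2.78442090e+00,  5.61093323e+00,  9.29325905e+01,
        5.65476074e-04,  8.26773037e+01]), 'joint_velocities': array([ 0.01500163, -0.13184978,  0.24476583, -0.03202311, -0.00606017,
       -0.03216905]), 'tau': array([ 1.92174317e-03, -3.39259207e+01,  3.20423770e+01,  1.53483648e-02,
       -7.92531455e-05, -2.20000692e-05]), 'position': array([5.24657530e+02, 2.11882032e-02, 3.02962970e+02]), 'tcp_rot': array([-1.79894859e+02, -1.40813126e-02,  8.99989036e+01]), 'contact_force': array([-0.39293244,  0.74281179, -0.02233041]), 'wrist_torque': array([-0.03547162,  0.04359502, -0.04239495]), 'grasp_force': 0.0, 'opening': 85.32335779626874}
```

View pictures.

View pics/scene0.png

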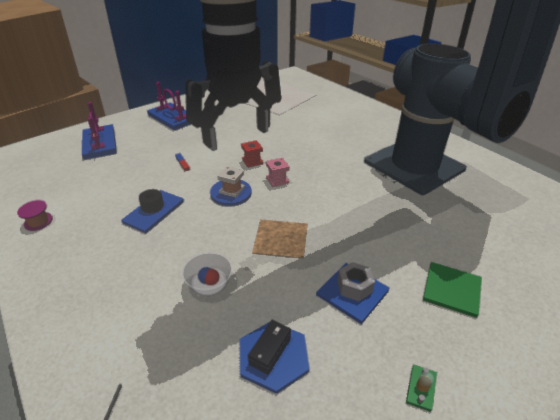

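View pics/side0.png

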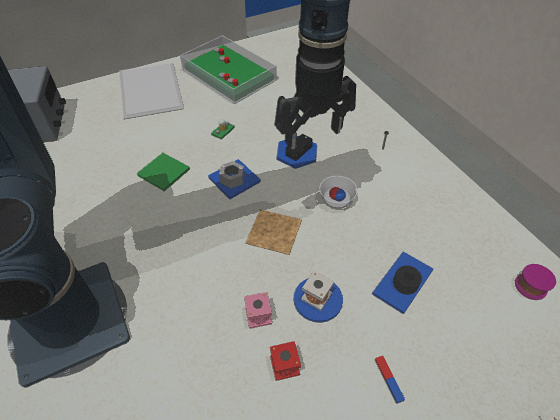

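The scene view shows the coil on the round stand at (231,185), the ring on the oblong stand at (151,203), the nut on the square stand at (355,283) and the battery on the hex stand at (270,350). The mat is at (281,238) and the bowl at (208,277).

Things that could be taken for the coil are the red one at (252,153), the pink one at (278,172) and the magenta spool at (35,214). The white-flanged copper one at (231,185) is mine. The green square at (453,288) and the small green board at (423,386) could be taken for the square stand. The blue one at (353,290) is mine. There are also two blue oblongs carrying coils at (99,140) and (170,115), which are not stands with parts from the kit.

```bash
cat >> h.py <<'E'
def blue(d):
    h=cv2.cvtColor(d['img'],cv2.COLOR_RGB2HSV); return cv2.inRange(h,(108,120,50),(125,255,255))
def hullz(d,m,z):
    """mask -> hull points on plane z (Nx2)"""
    ys,xs=np.nonzero(m); hl=cv2.convexHull(np.stack([xs,ys],1).astype(np.int32))[:,0]
    return cv2.convexHull(np.array([onz(d,u,v,z)[:2] for u,v in hl],np.float32))
def blobs(m,amin):
    n,l,s,c=cv2.connectedComponentsWithStats(m)
    return [(l==i).astype(np.uint8) for i in range(1,n) if s[i,4]>amin]
E
python3 - <<'E'
from h import *
for n in ['scene0','side0']:
    d=load(n)
    for b in blobs(cv2.morphologyEx(blue(d),cv2.MORPH_CLOSE,np.ones((3,3))),150):
        ys,xs=np.nonzero(b)
        H=hullz(d,b,10); c,wh,a=cv2.minAreaRect(H); 
        print(n,(int(xs.mean()),int(ys.mean())),len(xs),'c',np.round(c,1),'wh',np.round(wh,1),'a',round(a,1),'area',int(cv2.contourArea(H)))
    h=cv2.cvtColor(d['img'],cv2.COLOR_RGB2HSV)
    if n=='scene0': print('mat',onz(d,281,238,3),'bowl',onz(d,208,277,15),'coiltop',onz(d,231,175,58),'ring',onz(d,151,196,40),'nut',onz(d,357,273,39),'batt',onz(d,271,342,38))
    else: print('mat',onz(d,274,231,3),'bowl',onz(d,338,193,15),'coiltop',onz(d,318,285,58),'ring',onz(d,407,276,40),'nut',onz(d,233,170,39),'batt',onz(d,298,147,38))
a=load('scene0')['img']; b=load('side0')['img']
A=cv2.resize(a[130:390,100:400],None,fx=1.3,fy=1.3); B=cv2.resize(b[120:330,180:440],None,fx=1.5,fy=1.5)
o=np.zeros((max(A.shape[0],B.shape[0]),A.shape[1]+B.shape[1],3),np.uint8); o[:A.shape[0],:A.shape[1]]=A;o[:B.shape[0],A.shape[1]:]=B
cv2.imwrite('pics/crop1.png',o[:,:,::-1]); print(o.shape)
E
```

```text
scene0 (165, 34) 5507 c [ -116.2 -1825.3] wh [1984.1  596.2] a 69.8 area 804595
scene0 (265, 14) 482 c [ -703.  -1611.6] wh [1034.   121.5] a 55.1 area 99834
scene0 (331, 19) 1480 c [ -997.6 -1366.4] wh [1125.2  283.3] a 42.3 area 247064
scene0 (399, 47) 592 c [-812.8 -699.6] wh [531.6 145.8] a 21.0 area 52188
scene0 (166, 115) 302 c [ 387.9 -642.1] wh [ 67.2 154.5] a 7.3 area 8575
scene0 (106, 137) 296 c [ 600.5 -621.8] wh [155.4  56.3] a 71.6 area 6795
scene0 (86, 141) 185 c [ 644.3 -632.8] wh [153.8  27.7] a 75.1 area 3411
scene0 (230, 192) 290 c [ 449.4 -172.1] wh [81.5 90.1] a 52.6 area 6065
scene0 (151, 212) 664 c [ 619.1 -218.8] wh [121.1  66.4] a 23.8 area 7790
scene0 (352, 298) 1193 c [435.1 200.3] wh [91.4 89.6] a 11.7 area 7083
scene0 (275, 360) 2081 c [617.2 215.2] wh [106.8  97. ] a 57.5 area 8115
mat [448.37432348  15.8641673    3.        ] bowl [619.90312054  28.12198422  15.        ] coiltop [ 448.54121268 -164.02103541   58.        ] ring [ 614.39160207 -223.96474531   40.        ] nut [422.96618315 192.28723239  39.        ] batt [616.64750953 209.50540654  38.        ]
side0 (266, 5) 601 c [908.2 929.7] wh [125.7 208.1] a 62.0 area 16641
side0 (296, 155) 517 c [605.7 197.3] wh [97.6 97.6] a 56.3 area 8256
side0 (236, 181) 557 c [431.  191.5] wh [91.5 96.7] a 11.9 area 8709
side0 (400, 282) 1279 c [ 615.1 -226.4] wh [127.9  68.6] a 24.1 area 8672
side0 (318, 304) 946 c [ 441.3 -186.4] wh [87.5 93.5] a 52.9 area 6718
side0 (394, 389) 205 c [ 471.6 -390.8] wh [39.4 13.8] a 81.8 area 530
mat [445.38244887   7.60095513   3.        ] bowl [624.25034279  30.06623518  15.        ] coiltop [ 441.85771285 -180.32809653   58.        ] ring [ 611.34427879 -233.41921491   40.        ] nut [429.494606   189.42197814  39.        ] batt [605.7506097  190.11978628  38.        ]
(338, 780, 3)
```

View pics/crop1.png

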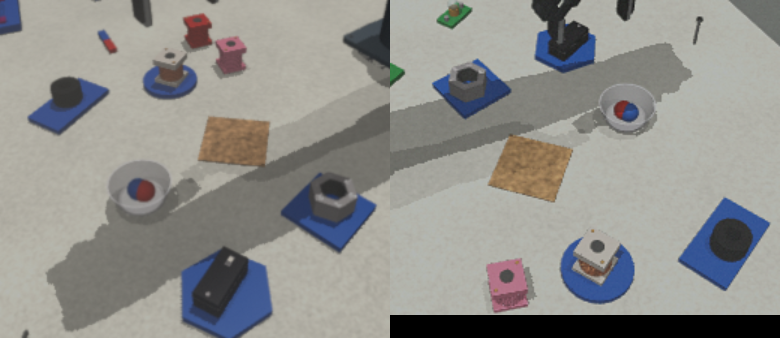

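The crop confirms it: the white-flanged coil is on the round stand, the ring on the oblong, the nut on the square and the battery on the hexagon. Next I'll take wrist views over each pair of stands.

```bash
Z='[0,0,0,0,0,0,0.085]'
python3 -m handwheel '[[0,0,0,0.038,0,0,0.085],[0,0,0,0.038,0,0,0.085],[0,0,0,0.038,0,0,0.085],[0,0,0,0.038,0,0,0.085],[0,0,0,0.038,0,0,0.085],[0,0,0,0,0,0,0.085],[0,0,0,0,0,0,0.085]]'
python3 -c "
from h import *
save('wrist','wL')"
python3 -m handwheel '[[0,0,0,-0.054,0,0,0.085],[0,0,0,-0.054,0,0,0.085],[0,0,0,-0.054,0,0,0.085],[0,0,0,-0.054,0,0,0.085],[0,0,0,-0.054,0,0,0.085],[0,0,0,-0.054,0,0,0.085],[0,0,0,-0.056,0,0,0.085]]'
python3 -m handwheel '[[0,0,0,0,0,0,0.085],[0,0,0,0,0,0,0.085]]'
python3 - <<'E'
from h import *
save('wrist','wR')
a=load('wL')['img'];b=load('wR')['img']
cv2.imwrite('pics/wLR.png',cv2.resize(np.vstack([a,b]),(450,600*9//8*8//9)) [:,:,::-1])
for n in ['wL','wR']:
    d=load(n)
    for b in blobs(cv2.morphologyEx(blue(d),cv2.MORPH_CLOSE,np.ones((3,3))),600):
        ys,xs=np.nonzero(b); H=hullz(d,b,10); c,wh,a=cv2.minAreaRect(H)
        print(n,(int(xs.mean()),int(ys.mean())),len(xs),'c',np.round(c,1),'wh',np.round(wh,1),'a',round(a,1),'area',int(cv2.contourArea(H)))
E
```

```text
clock: 1.02
position: [524.8, 189.7, 303.5]
tcp_rot: [-180.0, 0.1, 90.0]
contact_force: [0.1, -0.6, -1.2]
opening: 85.0
grasp_force: 0.0
clock: 1.95
position: [524.0, -192.9, 304.1]
tcp_rot: [180.0, 0.0, 89.9]
contact_force: [1.0, -0.3, 0.5]
opening: 85.1
grasp_force: 0.0
clock: 2.2
position: [524.3, -190.7, 303.9]
tcp_rot: [-180.0, -0.0, 89.9]
contact_force: [-0.3, 1.1, -0.1]
opening: 84.8
grasp_force: 0.0
wL (352, 157) 4245 c [613.6 210.6] wh [ 99.3 114.3] a 87.4 area 8595
wL (204, 169) 3669 c [432.9 196.5] wh [92.2 91.2] a 11.9 area 8375
wR (218, 167) 2892 c [ 449.9 -178.3] wh [86.5 94.3] a 27.4 area 6726
wR (357, 204) 4378 c [ 617.4 -223.4] wh [124.2  71.4] a 24.4 area 8826
```

View pics/wLR.png

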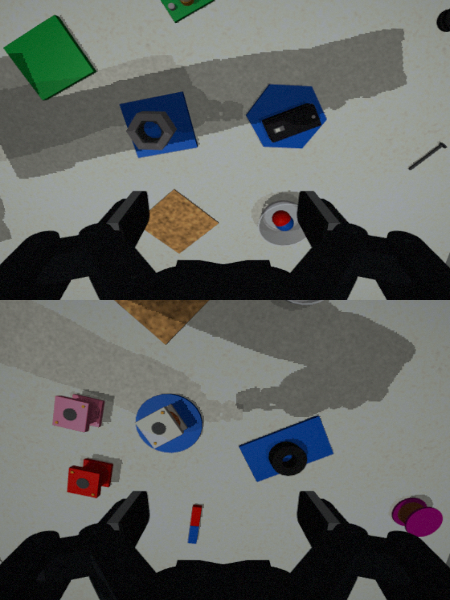

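The upper half (+y) shows the nut on the square stand, the battery on the hexagon, and the bowl at lower right. The lower half (-y) shows the coil on the round stand and the ring on the oblong, with pink and red look-alikes to the left. Next I'll enlarge the parts to get their tops.

Run:
```python
from h import *
from scipy.optimize import least_squares
L=load('wL');R=load('wR')
b=[x for x in blobs(cv2.morphologyEx(blue(R),cv2.MORPH_CLOSE,np.ones((3,3))),600)][0]
cs,_=cv2.findContours(b,cv2.RETR_EXTERNAL,cv2.CHAIN_APPROX_NONE)
P=np.array([onz(R,u,v,10)[:2] for u,v in max(cs,key=len)[:,0]])
s=least_squares(lambda p:np.hypot(P[:,0]-p[0],P[:,1]-p[1])-48,[447,-180],loss='soft_l1',f_scale=1)
print('round',s.x,np.sum(abs(s.fun)<2),len(P))
def crop(d,u,v,s=45): return cv2.resize(d['img'][v-s:v+s,u-s:u+s],(290,290),interpolation=cv2.INTER_CUBIC)
o=np.vstack([np.hstack([crop(L,190,183),crop(L,357,168)]),np.hstack([crop(R,205,172),crop(R,357,218)])])
cv2.imwrite('pics/parts.png',o[:,:,::-1])
for n,d,(u,v),z in [('batt',L,(357,168),38),('ring',R,(357,218),40)]:
    g=(d['img'].max(2)<70).astype(np.uint8); g[:v-45]=0;g[v+45:]=0;g[:,:u-45]=0;g[:,u+45:]=0
    for q in blobs(g,300):
        H=hullz(d,q,z); c,wh,a=cv2.minAreaRect(H); print(n,np.round(c,1),np.round(wh,1),round(a,1),cv2.minEnclosingCircle(H))
print('pink',onz(R,88,157,58),onz(R,122,160,30),'mat',[onz(L,u*1.244,v*1.4,3)[:2].round() for u,v in[(175,189),(218,222),(144,225),(181,252)]])
```

```text
round [ 445.41142182 -180.74399086] 185 311
batt [614.1 208.1] [71.3 40.3] 23.9 ((614.4805908203125, 207.98370361328125), 39.328060150146484)
ring [ 612.  -229.5] [49. 57.] 46.6 ((612.9663696289062, -228.27703857421875), 29.088396072387695)
pink [ 334.75508914 -154.42537294   58.        ] [ 355.49232053 -161.4594488    30.        ] mat [array([448.,  81.]), array([516.,  13.]), array([391.,   5.]), array([451., -57.])]
```

View pics/parts.png

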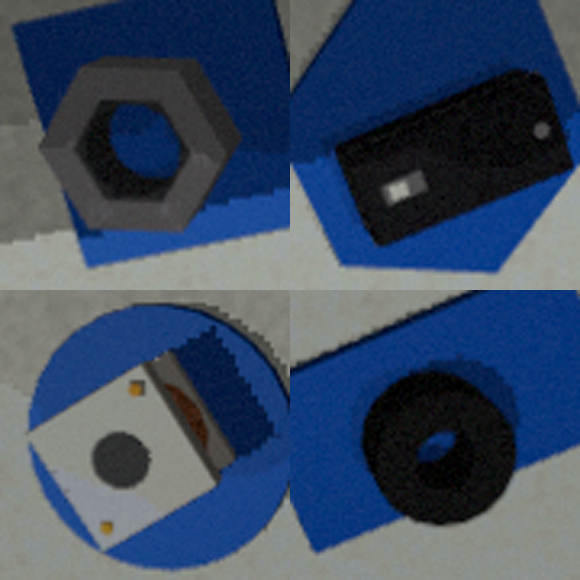

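Run:
```python
from h import *
from scipy.optimize import least_squares
L=load('wL');R=load('wR'); k=90/290
def pts(d,cu,cv_,l,z): return np.array([onz(d,cu-45+x*k,cv_-45+y*k,z)[:2] for x,y in l])
C=pts(R,205,172,[(28,144),(103,260),(217,195),(145,75)],58)
E=np.roll(C,-1,0)-C; print('coil',C.round(1).tolist(),C.mean(0),np.hypot(*E.T),np.degrees(np.arctan2(E[:,1],E[:,0])).round(1)); print('spot',pts(R,205,172,[(120,170)],58))
N=pts(L,190,183,[(42,148),(82,228),(180,232),(213,150),(180,75),(78,72)],39)
E=np.roll(N,-1,0)-N; print('nut',N.mean(0),np.hypot(*E.T).round(),np.degrees(np.arctan2(E[:,1],E[:,0])).round(1)%60, N.round(1).tolist())
B=pts(L,357,168,[(93,245),(283,170),(230,75),(50,155)],38); E=np.roll(B,-1,0)-B
print('bat',B.mean(0),np.hypot(*E.T).round(),np.degrees(np.arctan2(E[:,1],E[:,0])).round(1)%90)
d=R;u,v=357,218
g=(d['img'].max(2)<50).astype(np.uint8); g[:v-45]=0;g[v+45:]=0;g[:,:u-45]=0;g[:,u+45:]=0
q=max(blobs(g,100),key=lambda x:x.sum()); H=hullz(d,q,40)[:,0]; cam=d['pose'][:2,3]; w=H.mean(0)-cam; w/=np.hypot(*w)
F=H[(H-H.mean(0))@w>5]; s=least_squares(lambda p:np.hypot(*(F-p).T)-25,H.mean(0)); print('ring far fit',s.x,s.fun.round(1),'cam',cam, 'mean',H.mean(0)); print('tip',env.tip_reach)
```

```text
coil [[415.2, -169.8], [435.8, -207.3], [473.3, -186.1], [453.1, -148.9]] [ 444.34799327 -178.02092158] [42.74326171 43.08421046 42.43149745 43.25988834] [ -61.2   29.4  118.5 -151. ]
spot [[ 443.37372149 -178.10552777]]
nut [425.43338926 192.12279321] [30. 33. 31. 27. 33. 29.] [51.3 57.6  5.5 50.6 58.1  0.1] [[396.3, 193.5], [407.2, 165.8], [440.6, 164.4], [453.5, 192.8], [444.2, 217.6], [410.8, 218.7]]
bat [614.7450682  204.97503799] [67. 37. 63. 34.] [22.7 33.8 24.7 27.6]
ring far fit [ 614.40566297 -231.62046564] [-0.5 -0.5 -0.5 -0.4 -0.5 -0.2 -0.1  0.   0.4  0.6  0.2 -0.3 -0.3] cam [ 524.03857287 -116.17435704] mean [ 612.0955  -228.99812]
tip 72.6
```

```bash
python3 -m handwheel '[[0,0,0,0.006,-0.041,0,0.085],[0,0,0,0.006,-0.04,0,0.085],[0,0,-9.7,0,0,0.04,0.085],[0,0,-9.7,0,0,0.04,0.085],[0,0,-9.6,0,0,0.04,0.085],[0,0,0,0,0,0.04,0.085],[0,0,0,0,0,0.025,0.085],[0,0,0,0,0,0.015,0.085]]' 40
python3 -m handwheel '[[0,0,0,0,0,0,0.085],[0,0,0,0,0,0,0.085]]'
python3 -c "
from h import *
save('side','s1')
cv2.imwrite('pics/s1c.png',cv2.resize(load('s1')['img'][180:380,200:460],None,fx=2.5,fy=2.5)[:,:,::-1])"
```

```text
clock: 3.25
position: [443.4, -176.3, 102.5]
tcp_rot: [-179.9, -0.1, 119.1]
contact_force: [-0.6, 0.0, 0.6]
opening: 85.3
grasp_force: 0.0
clock: 3.5
position: [444.9, -178.2, 105.4]
tcp_rot: [179.9, 0.1, 119.0]
contact_force: [-0.4, -0.7, 0.8]
opening: 85.1
grasp_force: 0.0
```

View pics/s1c.png

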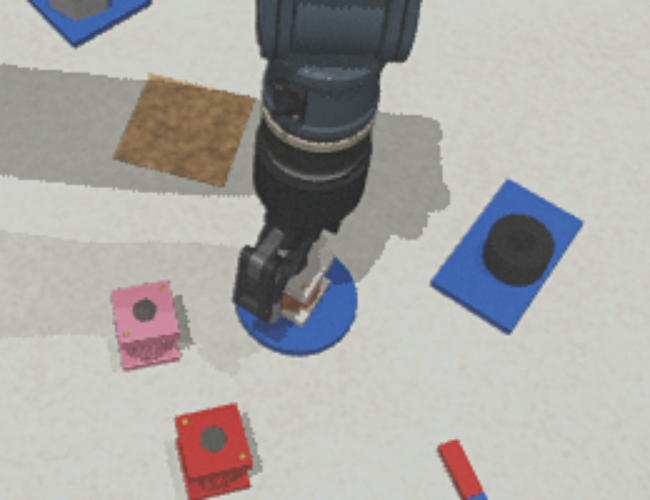

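The fingers straddle the white coil (crop 300,280), well clear of the pink one at (145,325). I'll close and lift.

```bash
python3 -m handwheel '[[0,0,0,0,0,0,0.02],[0,0,0,0,0,0,0.02],[0,0,0,0,0,0,0.02],[0,0,0,0,0,0,0.02],[0,0,0,0,0,0,0.02],[0,0,0,0,0,0,0.02],[0,0,0,0,0,0,0.02],[0,0,0,0,0,0,0.02]]' 40
python3 -m handwheel '[[0,0,0,0,0,-0.01,0.02],[0,0,0,0,0,-0.02,0.02],[0,0,0,0,0,-0.03,0.02],[0,0,0,0,0,-0.03,0.02],[0,0,0,0,0,-0.02,0.02],[0,0,0,0,0,-0.01,0.02],[0,0,0,0,0,0,0.02]]'
```

```text
clock: 4.55
position: [444.3, -178.4, 104.6]
tcp_rot: [180.0, 0.1, 119.0]
contact_force: [-0.1, -0.6, 4.5]
opening: 43.1
grasp_force: 41.5
clock: 5.42
position: [444.1, -178.0, 224.0]
tcp_rot: [180.0, 0.0, 119.0]
contact_force: [0.3, -0.6, -2.1]
opening: 43.3
grasp_force: 41.1
```

```bash
python3 -m handwheel '[[0,0,0,0.02,0.012,0,0.02],[0,0,0,0.03,0.018,0,0.02],[0,0,0,0.032,0.019,0,0.02],[0,0,0,0.032,0.019,0,0.02],[0,0,0,0.03,0.018,0,0.02],[0,0,0,0.018,0.011,0,0.02],[0,0,0,0,0,0.02,0.02],[0,0,0,0,0,0.035,0.02]]'
python3 -m handwheel '[[0,0,0,0,0,0.035,0.02],[0,0,0,0,0,0.02,0.02],[0,0,0,0,0,0.01,0.02],[0,0,0,0,0,0.006,0.02],[0,0,0,0,0,0,0.02],[0,0,0,0,0,0,0.02]]'
```

```text
clock: 6.42
position: [450.7, 11.2, 168.3]
tcp_rot: [179.9, 0.0, 119.1]
contact_force: [0.2, -0.3, -2.6]
opening: 43.3
grasp_force: 41.1
clock: 7.18
position: [451.0, 10.6, 98.6]
tcp_rot: [179.9, 0.1, 119.0]
contact_force: [0.4, -0.1, -1.7]
opening: 43.4
grasp_force: 41.1
```

```bash
python3 -m handwheel '[[0,0,0,0,0,0.001,0.02],[0,0,0,0,0,0.001,0.02],[0,0,0,0,0,0,0.06],[0,0,0,0,0,0,0.085],[0,0,0,0,0,0,0.085],[0,0,0,0,0,0,0.085],[0,0,0,0,0,0,0.085]]'
python3 -m handwheel '[[0,0,0,0,0,-0.02,0.085],[0,0,0,0,0,-0.03,0.085],[0,0,0,0,0,-0.04,0.085],[0,0,0,0,0,-0.04,0.085],[0,0,9.7,0,0,-0.03,0.085],[0,0,9.7,0,0,-0.03,0.085],[0,0,9.6,0,0,-0.015,0.085],[0,0,0,0,0,0,0.085]]'
python3 -c "
from h import *
d=save('wrist','w2')
cv2.imwrite('pics/w2c.png',d['img'][:,:,::-1])"
```

```text
clock: 8.05
position: [450.2, 10.7, 95.8]
tcp_rot: [-180.0, -0.0, 119.0]
contact_force: [-0.4, -0.7, 0.2]
opening: 85.0
grasp_force: 0.0
clock: 9.05
position: [451.0, 10.6, 302.4]
tcp_rot: [179.8, 0.0, 90.1]
contact_force: [-0.2, 0.2, 0.3]
opening: 84.9
grasp_force: 0.0
```

View pics/w2c.png

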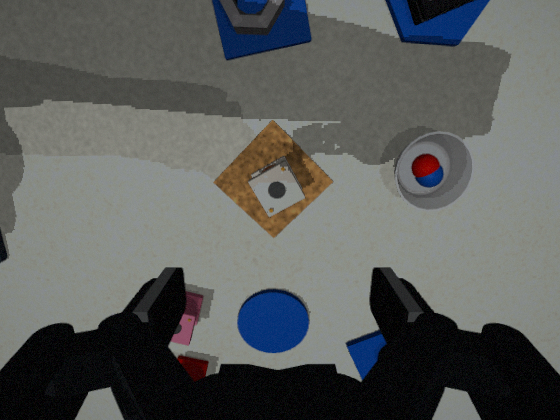

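The coil stands upright on the mat, with its spot at (277,190). The round stand is now clear at (273,320), so I'll measure it.

Run:
```python
from h import *
d=load('w2')
b=max(blobs(blue(d)[:, :345].copy(),600),key=lambda x:np.nonzero(x)[0].mean()); H=hullz(d,b,10); print(cv2.minEnclosingCircle(H),cv2.minAreaRect(H),H.mean((0,1)))
print('coil',onz(d,277,190,51),'bowl',onz(d,433,170,36))
```

```text
((446.8771057128906, -178.74644470214844), 49.5078239440918) ((446.3047180175781, -179.44866943359375), (96.06758880615234, 93.30651092529297), 87.8902587890625) [ 445.86172 -181.20096]
coil [450.98236446  10.95617272  51.        ] bowl [617.97375529  30.09795527  36.        ]
```

```bash
python3 -m handwheel '[[0,0,0,-0.04,0.027,0,0.085],[0,0,0,-0.04,0.027,0,0.085],[0,0,0,-0.04,0.027,0,0.085],[0,0,0,-0.04,0.027,0,0.085],[0,0,0,-0.04,0.027,0,0.085],[0,0,0,-0.041,0.028,0,0.085],[0,0,0,0,0,0.045,0.085],[0,0,0,0,0,0.045,0.085]]'
python3 -m handwheel '[[0,0,0,0,0,0.045,0.085],[0,0,0,0,0,0.03,0.085],[0,0,0,0,0,0.025,0.085],[0,0,0,0,0,0.013,0.085],[0,0,0,0,0,0.008,0.085],[0,0,0,0,0,0,0.085],[0,0,0,0,0,0,0.085]]'
python3 -c "
from h import *
d=save('scene','s2')
cv2.imwrite('pics/s2c.png',cv2.resize(d['img'][90:290,60:320],None,fx=2.5,fy=2.5)[:,:,::-1])"
```

```text
clock: 10.1
position: [613.6, -231.3, 207.9]
tcp_rot: [-179.9, -0.0, 90.1]
contact_force: [-0.0, 0.1, -0.5]
opening: 84.9
grasp_force: 0.0
clock: 10.98
position: [614.1, -230.7, 91.3]
tcp_rot: [179.9, 0.1, 90.0]
contact_force: [0.7, 0.2, 0.7]
opening: 85.1
grasp_force: 0.0
```

View pics/s2c.png

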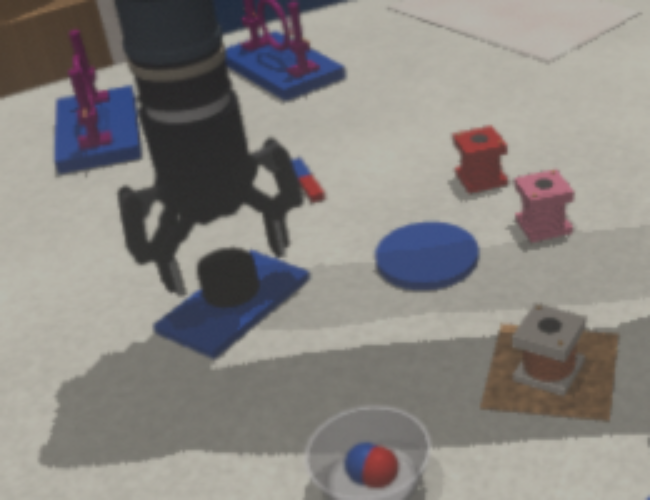

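The fingers straddle the ring (crop 228,275) with a clear gap on both sides. I'll close, lift and carry it to the round stand.

```bash
python3 -m handwheel '[[0,0,0,0,0,0.003,0.02],[0,0,0,0,0,0,0.02],[0,0,0,0,0,0,0.02],[0,0,0,0,0,0,0.02],[0,0,0,0,0,0,0.02],[0,0,0,0,0,0,0.02],[0,0,0,0,0,0,0.02]]' 45
python3 -m handwheel '[[0,0,0,0,0,-0.01,0.02],[0,0,0,0,0,-0.02,0.02],[0,0,0,0,0,-0.03,0.02],[0,0,0,0,0,-0.02,0.02],[0,0,0,0,0,0,0.02]]'
```

```text
clock: 11.9
position: [613.8, -230.5, 87.7]
tcp_rot: [179.9, 0.0, 90.0]
contact_force: [1.2, -0.6, 4.9]
opening: 49.4
grasp_force: 47.1
clock: 12.52
position: [614.5, -231.0, 170.2]
tcp_rot: [179.7, 0.1, 90.0]
contact_force: [1.5, -0.0, -1.5]
opening: 49.1
grasp_force: 46.9
```

```bash
python3 -m handwheel '[[0,0,0,0.006,-0.02,0,0.02],[0,0,0,0.01,-0.032,0,0.02],[0,0,0,0.01,-0.032,0,0.02],[0,0,0,0.01,-0.032,0,0.02],[0,0,0,0.01,-0.032,0,0.02],[0,0,0,0.005,-0.02,0,0.02],[0,0,0,0,0,0.02,0.02],[0,0,0,0,0,0.03,0.02]]'
python3 -m handwheel '[[0,0,0,0,0,0.017,0.02],[0,0,0,0,0,0.008,0.02],[0,0,0,0,0,0.004,0.02],[0,0,0,0,0,0,0.02],[0,0,0,0,0,0,0.02]]'
```

```text
clock: 13.52
position: [445.2, -179.4, 116.7]
tcp_rot: [179.9, 0.1, 90.0]
contact_force: [0.1, 0.2, -1.7]
opening: 49.4
grasp_force: 47.1
clock: 14.15
position: [446.0, -179.7, 88.8]
tcp_rot: [179.9, 0.1, 90.0]
contact_force: [0.6, -0.0, -1.9]
opening: 49.5
grasp_force: 47.1
```

```bash
python3 -m handwheel '[[0,0,0,0,0,0.0015,0.02],[0,0,0,0,0,0,0.06],[0,0,0,0,0,0,0.085],[0,0,0,0,0,0,0.085],[0,0,0,0,0,0,0.085],[0,0,0,0,0,0,0.085]]'
python3 -m handwheel '[[0,0,0,0,0,-0.02,0.085],[0,0,0,0,0,-0.03,0.085],[0,0,0,0,0,-0.04,0.085],[0,0,0,0,0,-0.05,0.085],[0,0,0,0,0,-0.05,0.085],[0,0,0,0,0,-0.02,0.085],[0,0,0,0,0,0,0.085]]'
python3 - <<'E'
from h import *
d=save('wrist','w3')
for b in blobs(cv2.morphologyEx(blue(d),cv2.MORPH_CLOSE,np.ones((3,3))),600):
        ys,xs=np.nonzero(b); H=hullz(d,b,10); c,wh,a=cv2.minAreaRect(H)
        print((int(xs.mean()),int(ys.mean())),'c',np.round(c,1),'wh',np.round(wh,1),'a',round(a,1))
        x0,y0,w,h=cv2.boundingRect(b); g=np.zeros(b.shape,np.uint8); g[y0:y0+h,x0:x0+w]=(d['img'].max(2)<60)[y0:y0+h,x0:x0+w]
        for q in blobs(g,300): H=hullz(d,q,40); print('dark',cv2.minAreaRect(H),d['pose'][:2,3])
E
```

```text
clock: 14.9
position: [445.3, -179.3, 86.4]
tcp_rot: [-180.0, -0.0, 90.0]
contact_force: [0.7, -0.2, 0.5]
opening: 85.2
grasp_force: 0.0
clock: 15.78
position: [446.2, -179.8, 298.7]
tcp_rot: [179.8, 0.1, 90.0]
contact_force: [0.2, -0.3, -0.4]
opening: 85.1
grasp_force: 0.0
(276, 177) c [ 446.  -180.5] wh [94.4 94.4] a 44.1
dark ((445.3388671875, -179.60208129882812), (48.338600158691406, 52.692195892333984), 1.1686874628067017) [ 445.41931239 -105.07338683]
(420, 217) c [ 616.8 -223. ] wh [125.   72.6] a 24.3
```

```bash
python3 -m handwheel '[[0,0,0,0.055,0.024,0,0.085],[0,0,0,0.055,0.024,0,0.085],[0,0,0,0.055,0.024,0,0.085],[0,0,0,0.055,0.024,0,0.085],[0,0,0,0.055,0.024,0,0.085],[0,0,0,0.055,0.024,0,0.085],[0,0,0,0.055,0.024,0,0.085],[0,0,0,0,0,0,0.085]]'
python3 - <<'E'
from h import *
d=save('wrist','w4')
for b in blobs(cv2.morphologyEx(blue(d),cv2.MORPH_CLOSE,np.ones((3,3))),600):
        ys,xs=np.nonzero(b); H=hullz(d,b,10); c,wh,a=cv2.minAreaRect(H)
        print((int(xs.mean()),int(ys.mean())),'c',np.round(c,1),'wh',np.round(wh,1),'a',round(a,1))
        x0,y0,w,h=cv2.boundingRect(b); g=np.zeros(b.shape,np.uint8); g[y0:y0+h,x0:x0+w]=(d['img'].max(2)<60)[y0:y0+h,x0:x0+w]
        for q in blobs(g,300): H=hullz(d,q,38); print('dark',cv2.minAreaRect(H),d['pose'][:2,3])
E
```

```text
clock: 16.82
position: [613.0, 209.6, 290.4]
tcp_rot: [-179.6, 0.0, 90.3]
contact_force: [-0.2, 0.1, -0.6]
opening: 84.9
grasp_force: 0.0
(280, 176) c [614.4 210.6] wh [ 99.8 113.7] a 27.4
dark ((615.77392578125, 207.43173217773438), (69.7540512084961, 37.64042663574219), 23.79518699645996) [612.68871611 284.17592068]
(131, 187) c [434.  196.6] wh [94.6 91.1] a 11.7
dark ((434.88970947265625, 200.9354248046875), (62.59280776977539, 61.576969146728516), 58.062828063964844) [612.68871611 284.17592068]
```

```bash
python3 -m handwheel '[[0,0,9.5,0,0,0.03,0.085],[0,0,9.5,0,0,0.03,0.085],[0,0,9.5,0,0,0.03,0.085],[0,0,9.5,0,0,0.03,0.085],[0,0,9.5,0,0,0.03,0.085],[0,0,9.5,0,0,0.02,0.085],[0,0,9.2,0,0,0.015,0.085],[0,0,0,0,0,0,0.085]]'
python3 -m handwheel '[[0,0,0,0,0,0,0.085],[0,0,0,0,0,0,0.085]]'
```

```text
clock: 17.88
position: [611.1, 203.8, 108.8]
tcp_rot: [-180.0, 0.3, 23.8]
contact_force: [0.1, 0.0, -0.7]
opening: 84.9
grasp_force: 0.0
clock: 18.12
position: [613.9, 205.5, 112.8]
tcp_rot: [180.0, -0.1, 23.8]
contact_force: [-0.1, 0.0, 1.3]
opening: 85.3
grasp_force: 0.0
```

```bash
python3 -m handwheel '[[0,0,0,0.002,0,0.01,0.085],[0,0,0,0,0,0.009,0.085],[0,0,0,0,0,0.006,0.085],[0,0,0,0,0,0,0.085],[0,0,0,0,0,0,0.085],[0,0,0,0,0,0,0.01],[0,0,0,0,0,0,0.01],[0,0,0,0,0,0,0.01]]' 40
python3 -m handwheel '[[0,0,0,0,0,0,0.01],[0,0,0,0,0,0,0.01],[0,0,0,0,0,0,0.01],[0,0,0,0,0,0,0.01],[0,0,0,0,0,0,0.01]]' 40
python3 -m handwheel '[[0,0,0,0,0,-0.01,0.01],[0,0,0,0,0,-0.02,0.01],[0,0,0,0,0,-0.04,0.01],[0,0,0,0,0,-0.04,0.01],[0,0,0,0,0,-0.04,0.01],[0,0,0,0,0,-0.02,0.01],[0,0,0,0,0,-0.01,0.01],[0,0,0,0,0,0,0.01]]'
```

```text
clock: 19.12
position: [615.5, 206.4, 87.0]
tcp_rot: [180.0, -0.0, 23.8]
contact_force: [0.4, -0.4, 0.8]
opening: 33.4
grasp_force: 41.4
clock: 19.75
position: [615.5, 206.6, 86.9]
tcp_rot: [180.0, -0.1, 23.8]
contact_force: [0.7, 0.7, 4.4]
opening: 33.3
grasp_force: 41.8
clock: 20.75
position: [615.4, 206.6, 267.4]
tcp_rot: [180.0, -0.1, 23.8]
contact_force: [-0.1, -0.7, -1.6]
opening: 33.3
grasp_force: 41.4
```

```bash
python3 -m handwheel '[[0,0,0,-0.009,0.02,0,0.01],[0,0,0,-0.018,0.041,0,0.01],[0,0,0,-0.019,0.043,0,0.01],[0,0,0,-0.019,0.043,0,0.01],[0,0,0,-0.019,0.043,0,0.01],[0,0,0,-0.019,0.043,0,0.01],[0,0,0,-0.019,0.043,0,0.01],[0,0,0,-0.019,0.043,0,0.01]]'
python3 -m handwheel '[[0,0,0,-0.019,0.043,0,0.01],[0,0,0,-0.009,0.022,0,0.01],[0,0,0,-0.004,0.0095,0,0.01],[0,0,0,0,0,0.03,0.01],[0,0,0,0,0,0.045,0.01],[0,0,0,0,0,0.045,0.01],[0,0,0,0,0,0.03,0.01],[0,0,0,0,0,0,0.01]]'
python3 -m handwheel '[[0,0,0,0,0,0,0.01],[0,0,0,0,0,0,0.01]]'
```

```text
clock: 21.75
position: [613.3, -144.9, 264.6]
tcp_rot: [-179.9, 0.2, 23.7]
contact_force: [1.9, 0.6, -1.1]
opening: 33.0
grasp_force: 41.4
clock: 22.75
position: [613.2, -220.8, 112.2]
tcp_rot: [-179.6, 0.3, 23.9]
contact_force: [0.0, -0.2, -0.9]
opening: 33.1
grasp_force: 41.4
clock: 23.0
position: [617.1, -223.7, 119.3]
tcp_rot: [179.8, -0.2, 23.8]
contact_force: [-0.5, 0.9, -1.0]
opening: 33.3
grasp_force: 41.4
```

```bash
python3 -m handwheel '[[0,0,0,0,0,0.012,0.01],[0,0,0,0,0,0.01,0.01],[0,0,0,0,0,0.006,0.01],[0,0,0,0,0,0,0.01],[0,0,0,0,0,0,0.01],[0,0,0,0,0,0,0.01]]'
```

```text
clock: 23.75
position: [615.6, -223.3, 88.3]
tcp_rot: [-180.0, 0.0, 23.8]
contact_force: [0.3, 0.1, -0.8]
opening: 33.2
grasp_force: 41.4
```

```bash
python3 -m handwheel '[[0,0,0,0,0,0.0015,0.01],[0,0,0,0,0,0,0.05],[0,0,0,0,0,0,0.085],[0,0,0,0,0,0,0.085],[0,0,0,0,0,0,0.085],[0,0,0,0,0,0,0.085],[0,0,0,0,0,0,0.085]]'
python3 -m handwheel '[[0,0,0,0,0,-0.02,0.085],[0,0,0,0,0,-0.03,0.085],[0,0,0,0,0,-0.04,0.085],[0,0,-9.5,0,0,-0.04,0.085],[0,0,-9.5,0,0,-0.03,0.085],[0,0,-9.5,0,0,-0.03,0.085],[0,0,-9.5,0,0,-0.015,0.085],[0,0,-9.5,0,0,0,0.085]]'
python3 -m handwheel '[[0,0,-9.5,0,0,0,0.085],[0,0,-9.2,0,0,0,0.085],[0,0,0,0,0,0,0.085],[0,0,0,0,0,0,0.085]]'
python3 - <<'E'
from h import *
d=save('wrist','w5')
for b in blobs(cv2.morphologyEx(blue(d),cv2.MORPH_CLOSE,np.ones((3,3))),600):
        ys,xs=np.nonzero(b); H=hullz(d,b,10); c,wh,a=cv2.minAreaRect(H)
        print((int(xs.mean()),int(ys.mean())),'c',np.round(c,1),'wh',np.round(wh,1),'a',round(a,1))
        x0,y0,w,h=cv2.boundingRect(b); g=np.zeros(b.shape,np.uint8); g[y0:y0+h,x0:x0+w]=(d['img'].max(2)<60)[y0:y0+h,x0:x0+w]
        for q in blobs(g,300): H=hullz(d,q,38); print('dark',cv2.minAreaRect(H),d['pose'][:2,3])
E
```

```text
clock: 24.62
position: [615.6, -223.3, 86.9]
tcp_rot: [180.0, -0.0, 23.8]
contact_force: [0.3, 0.9, -0.1]
opening: 85.1
grasp_force: 0.0
clock: 25.62
position: [616.4, -223.7, 296.6]
tcp_rot: [179.6, 0.1, 71.6]
contact_force: [-0.1, 0.2, 0.0]
opening: 84.9
grasp_force: 0.0
clock: 26.12
position: [615.7, -223.4, 292.9]
tcp_rot: [179.9, 0.0, 89.9]
contact_force: [1.6, 0.0, -0.3]
opening: 85.0
grasp_force: 0.0
(128, 141) c [ 446.  -180.7] wh [93.5 95. ] a 89.7
dark ((451.576416015625, -182.07376098632812), (61.3669548034668, 48.30016326904297), 8.69981575012207) [ 615.28872318 -148.75328799]
(281, 181) c [ 617.8 -224.1] wh [124.3  70.1] a 24.3
dark ((615.2454833984375, -220.14187622070312), (69.67250061035156, 37.7071418762207), 23.921255111694336) [ 615.28872318 -148.75328799]
```

```bash
python3 -m handwheel '[[0,0,0,0.03,-0.013,0,0.085],[0,0,0,0.05,-0.022,0,0.085],[0,0,0,0.05,-0.023,0,0.085],[0,0,0,0.05,-0.023,0,0.085],[0,0,0,0.05,-0.023,0,0.085],[0,0,0,0.05,-0.023,0,0.085],[0,0,0,0.05,-0.023,0,0.085],[0,0,0,0.05,-0.023,0,0.085]]'
python3 -m handwheel '[[0,0,0,0.035,-0.015,0,0.085],[0,0,0,0,0,0,0.085],[0,0,0,0,0,0,0.085],[0,0,0,0,0,0,0.085]]'
python3 - <<'E'
from h import *
d=save('wrist','w6')
u,v=int(d['cx']),175
cv2.imwrite('pics/w6c.png',cv2.resize(d['img'][v-60:v+60,u-60:u+60],(600,600),interpolation=cv2.INTER_CUBIC)[:,:,::-1]); print(u-60,v-60,d['pose'][:3,3])
E
```

```text
clock: 27.18
position: [441.7, 158.1, 292.3]
tcp_rot: [179.9, -0.0, 89.9]
contact_force: [1.1, -0.4, 0.3]
opening: 85.1
grasp_force: 0.0
clock: 27.68
position: [428.1, 190.7, 291.9]
tcp_rot: [180.0, 0.0, 89.9]
contact_force: [0.7, -0.1, 0.4]
opening: 84.9
grasp_force: 0.0
217 115 [427.78632462 265.33583611 361.88039818]
```

View pics/w6c.png

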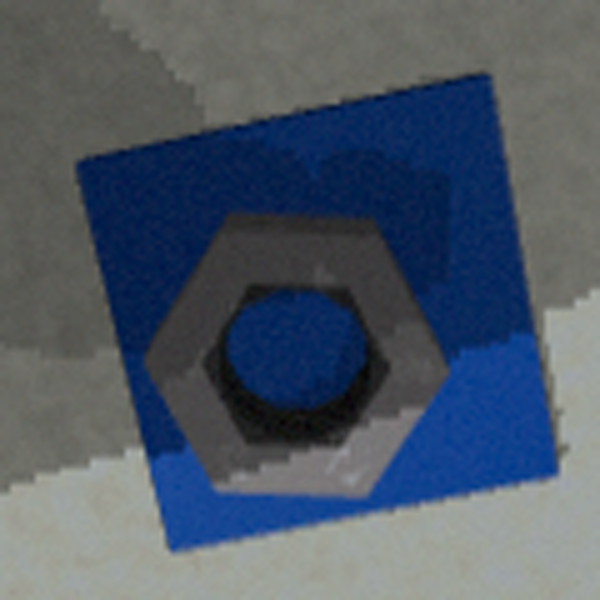

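The nut's top corners are at crop (146,360) and (448,370), with its centre at (297,365). One pair of corners lies about 1.9° clockwise of x, so a yaw of 118° grips the flats.

```bash
python3 - <<'E'
from h import *
d=load('w6')
print(onz(d,276.4,188,39), np.linalg.norm(onz(d,217+146/5,187,39)-onz(d,217+448/5,189,39)))
for q in blobs(blue(d),1500): print(cv2.minAreaRect(hullz(d,q,10)))
E
python3 -m handwheel '[[0,0,-9.4,0,0,0.03,0.085],[0,0,-9.4,0,0,0.04,0.085],[0,0,-9.3,0,0,0.04,0.085],[0,0,0,0,0,0.04,0.085],[0,0,0,0,0,0.02,0.085],[0,0,0,0,0,0.005,0.085],[0,0,0,0,0,0,0.085],[0,0,0,0,0,0,0.085]]' 70
```

```text
[426.71249656 192.85984688  39.        ] 62.306780193605945
((612.3728637695312, 210.8228759765625), (99.42807006835938, 116.38021087646484), 87.45114135742188)
((432.0031433105469, 196.66748046875), (91.42212677001953, 91.4026870727539), 11.823637008666992)
clock: 28.72
position: [428.8, 191.7, 118.4]
tcp_rot: [179.8, 0.0, 118.1]
contact_force: [0.0, 0.5, 0.8]
opening: 85.0
grasp_force: 0.0
```

```bash
python3 -m handwheel '[[0,0,0,0.002,-0.001,0.012,0.085],[0,0,0,0,0,0.012,0.085],[0,0,0,0,0,0.005,0.085],[0,0,0,0,0,0,0.085],[0,0,0,0,0,0,0.085],[0,0,0,0,0,0,0.02],[0,0,0,0,0,0,0.02],[0,0,0,0,0,0,0.02]]' 70
python3 -m handwheel '[[0,0,0,0,0,0,0.02],[0,0,0,0,0,0,0.02],[0,0,0,0,0,0,0.02],[0,0,0,0,0,0,0.02]]'
python3 -m handwheel '[[0,0,0,0,0,-0.01,0.02],[0,0,0,0,0,-0.02,0.02],[0,0,0,0,0,-0.03,0.02],[0,0,0,0,0,-0.03,0.02],[0,0,0,0,0,-0.01,0.02],[0,0,0,0,0,0,0.02],[0,0,0,0,0,0,0.02]]'
```

```text
clock: 29.72
position: [426.6, 193.2, 88.8]
tcp_rot: [179.9, 0.0, 118.1]
contact_force: [-0.7, -0.6, 2.6]
opening: 53.7
grasp_force: 77.3
clock: 30.22
position: [426.6, 193.2, 88.7]
tcp_rot: [179.9, 0.0, 118.1]
contact_force: [0.5, -0.0, 6.2]
opening: 53.5
grasp_force: 77.7
clock: 31.1
position: [424.7, 192.6, 186.0]
tcp_rot: [-179.8, -0.0, 118.1]
contact_force: [-0.4, -0.1, -4.0]
opening: 53.5
grasp_force: 76.8
```

```bash
python3 -m handwheel '[[0,0,0,-0.008,0.019,0,0.02],[0,0,0,-0.014,0.033,0,0.02],[0,0,0,-0.014,0.034,0,0.02],[0,0,0,-0.014,0.034,0,0.02],[0,0,0,-0.014,0.033,0,0.02],[0,0,0,-0.0085,0.02,0,0.02],[0,0,0,0,0,0.02,0.02],[0,0,0,0,0,0.03,0.02]]'
python3 -m handwheel '[[0,0,0,0,0,0.02,0.02],[0,0,0,0,0,0.015,0.02],[0,0,0,0,0,0.009,0.02],[0,0,0,0,0,0,0.02],[0,0,0,0,0,0,0.02],[0,0,0,0,0,0,0.02]]'
```

```text
clock: 32.1
position: [613.0, 210.4, 136.3]
tcp_rot: [-180.0, -0.0, 118.1]
contact_force: [0.7, 1.0, -3.1]
opening: 53.4
grasp_force: 76.8
clock: 32.85
position: [613.4, 210.7, 95.3]
tcp_rot: [179.9, 0.0, 118.1]
contact_force: [-0.1, 0.2, -3.1]
opening: 53.7
grasp_force: 76.7
```

```bash
python3 -m handwheel '[[0,0,0,0,0,0.004,0.02],[0,0,0,0,0,0.002,0.02],[0,0,0,0,0,0.001,0.02],[0,0,0,0,0,0,0.02],[0,0,0,0,0,0,0.02]]'
python3 -m handwheel '[[0,0,0,0,0,0,0.06],[0,0,0,0,0,0,0.085],[0,0,0,0,0,0,0.085],[0,0,0,0,0,0,0.085],[0,0,0,0,0,0,0.085]]' 40
python3 -m handwheel '[[0,0,0,0,0,-0.02,0.085],[0,0,0,0,0,-0.03,0.085],[0,0,0,0,0,-0.04,0.085],[0,0,9.4,0,0,-0.04,0.085],[0,0,9.4,0,0,-0.03,0.085],[0,0,9.3,0,0,-0.03,0.085],[0,0,0,0,0,-0.01,0.085],[0,0,0,0,0,0,0.085]]'
python3 -m handwheel '[[0,0,0,0,0,0,0.085]]'
python3 - <<'E'
from h import *
d=save('wrist','w7')
for b in blobs(blue(d),1500):
    ys,xs=np.nonzero(b); print(int(xs.mean()),int(ys.mean()),cv2.minAreaRect(hullz(d,b,10)))
u,v=int(d['cx']),175
cv2.imwrite('pics/w7c.png',cv2.resize(d['img'][v-60:v+60,u-60:u+60],(480,480),interpolation=cv2.INTER_CUBIC)[:,:,::-1])
E
```

```text
clock: 33.48
position: [612.8, 210.5, 88.8]
tcp_rot: [179.9, 0.0, 118.1]
contact_force: [-3.2, -0.9, 5.3]
opening: 53.5
grasp_force: 77.7
clock: 34.1
position: [612.5, 210.5, 86.8]
tcp_rot: [-180.0, -0.0, 118.1]
contact_force: [0.6, -0.3, -0.5]
opening: 84.9
grasp_force: 0.0
clock: 35.1
position: [613.0, 210.6, 288.3]
tcp_rot: [179.9, -0.0, 90.1]
contact_force: [0.5, 0.4, -0.2]
opening: 84.5
grasp_force: 0.0
clock: 35.22
position: [612.1, 210.4, 285.3]
tcp_rot: [-179.9, 0.0, 90.1]
contact_force: [0.5, 0.5, -0.5]
opening: 84.8
grasp_force: 0.0
281 179 ((614.51318359375, 210.9305877685547), (99.94255065917969, 113.53387451171875), 87.84767150878906)
119 195 ((433.8330078125, 196.6036376953125), (94.19682312011719, 91.18106079101562), 11.7672758102417)
```

View pics/w7c.png

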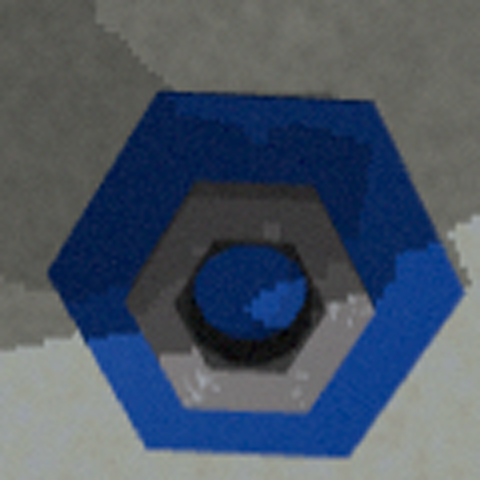

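The nut sits flat and central on the hexagon at crop (250,300). The last move is the coil, from the mat to the square stand at (433,196.6).

```bash
python3 -m handwheel '[[0,0,0,-0.025,-0.02,0,0.085],[0,0,0,-0.04,-0.033,0,0.085],[0,0,0,-0.04,-0.033,0,0.085],[0,0,0,-0.04,-0.033,0,0.085],[0,0,0,-0.034,-0.028,0,0.085],[0,0,0,-0.0205,-0.015,0,0.085],[0,0,-9.7,0,0,0.03,0.085],[0,0,-9.7,0,0,0.04,0.085]]'
python3 -m handwheel '[[0,0,-9.6,0,0,0.04,0.085],[0,0,0,0,0,0.03,0.085],[0,0,0,0,0,0.02,0.085],[0,0,0,0,0,0,0.085],[0,0,0,0,0,0,0.085],[0,0,0,0,0,0,0.085]]'
```

```text
clock: 36.28
position: [450.6, 10.5, 216.2]
tcp_rot: [179.9, 0.0, 109.7]
contact_force: [0.6, 0.5, -0.7]
opening: 85.1
grasp_force: 0.0
clock: 37.02
position: [451.4, 10.9, 128.1]
tcp_rot: [179.9, 0.1, 119.0]
contact_force: [0.7, 0.4, -0.2]
opening: 85.1
grasp_force: 0.0
```

```bash
python3 -m handwheel '[[0,0,0,0,-0.001,0.015,0.085],[0,0,0,0,0,0.01,0.085],[0,0,0,0,0,0.006,0.085],[0,0,0,0,0,0,0.085],[0,0,0,0,0,0,0.085],[0,0,0,0,0,0,0.02],[0,0,0,0,0,0,0.02],[0,0,0,0,0,0,0.02]]' 40
python3 -m handwheel '[[0,0,0,0,0,0,0.02],[0,0,0,0,0,0,0.02],[0,0,0,0,0,0,0.02],[0,0,0,0,0,0,0.02]]'
python3 -m handwheel '[[0,0,0,0,0,-0.01,0.02],[0,0,0,0,0,-0.02,0.02],[0,0,0,0,0,-0.03,0.02],[0,0,0,0,0,-0.03,0.02],[0,0,0,0,0,-0.01,0.02],[0,0,0,0,0,0,0.02],[0,0,0,0,0,0,0.02]]'
```

```text
clock: 38.02
position: [450.2, 10.4, 96.5]
tcp_rot: [179.9, 0.0, 119.0]
contact_force: [1.1, 0.5, 1.1]
opening: 43.5
grasp_force: 41.3
clock: 38.52
position: [450.2, 10.5, 96.4]
tcp_rot: [179.9, 0.0, 119.0]
contact_force: [-0.4, -0.4, 3.2]
opening: 43.0
grasp_force: 41.5
clock: 39.4
position: [448.7, 10.6, 194.2]
tcp_rot: [-179.9, -0.1, 119.0]
contact_force: [0.6, 0.3, -0.9]
opening: 43.1
grasp_force: 41.1
```

```bash
python3 -m handwheel '[[0,0,0,0.019,0.008,0,0.02],[0,0,0,0.033,0.015,0,0.02],[0,0,0,0.034,0.015,0,0.02],[0,0,0,0.034,0.015,0,0.02],[0,0,0,0.032,0.014,0,0.02],[0,0,0,0.019,0.0083,0,0.02],[0,0,0,0,0,0.02,0.02],[0,0,0,0,0,0.03,0.02]]'
python3 -m handwheel '[[0,0,0,0,0,0.02,0.02],[0,0,0,0,0,0.012,0.02],[0,0,0,0,0,0.005,0.02],[0,0,0,0,0,0,0.02],[0,0,0,0,0,0,0.02],[0,0,0,0,0,0,0.02]]'
```

```text
clock: 40.4
position: [432.5, 197.0, 144.8]
tcp_rot: [-180.0, 0.0, 119.1]
contact_force: [-0.1, 0.5, -2.8]
opening: 43.7
grasp_force: 41.1
clock: 41.15
position: [433.3, 196.7, 109.8]
tcp_rot: [179.9, 0.0, 119.0]
contact_force: [0.6, 0.1, -3.0]
opening: 43.4
grasp_force: 41.1
```

```bash
python3 -m handwheel '[[0,0,0,0,0,0.004,0.02],[0,0,0,0,0,0.002,0.02],[0,0,0,0,0,0.001,0.02],[0,0,0,0,0,0,0.02],[0,0,0,0,0,0,0.02]]'
python3 -m handwheel '[[0,0,0,0,0,0,0.06],[0,0,0,0,0,0,0.085],[0,0,0,0,0,0,0.085],[0,0,0,0,0,0,0.085],[0,0,0,0,0,0,0.085]]'
python3 -m handwheel '[[0,0,0,0,0,-0.02,0.085],[0,0,0,0,0,-0.03,0.085],[0,0,0,0,0,-0.04,0.085],[0,0,9.7,0,0,-0.04,0.085],[0,0,9.7,0,0,-0.03,0.085],[0,0,9.6,0,0,-0.03,0.085],[0,0,0,0,0,0,0.085],[0,0,0,0,0,0,0.085]]'
python3 - <<'E'
from h import *
d=save('wrist','w8'); s=save('side','s8'); w=save('scene','c8')
for b in blobs(blue(d),1500):
    ys,xs=np.nonzero(b); print(int(xs.mean()),int(ys.mean()),cv2.minAreaRect(hullz(d,b,10)))
A=d['img'];B=w['img']
cv2.imwrite('pics/end.png',cv2.resize(np.hstack([A,B]),(800,300),interpolation=cv2.INTER_AREA)[:,:,::-1])
E
```

```text
clock: 41.78
position: [432.7, 196.6, 103.4]
tcp_rot: [180.0, 0.0, 119.0]
contact_force: [-3.0, -1.0, 6.5]
opening: 43.5
grasp_force: 42.0
clock: 42.4
position: [432.6, 196.5, 101.8]
tcp_rot: [-180.0, -0.0, 119.0]
contact_force: [-0.4, -0.0, 0.5]
opening: 84.9
grasp_force: 0.0
clock: 43.4
position: [432.5, 196.5, 291.1]
tcp_rot: [-179.9, 0.0, 90.1]
contact_force: [-0.0, 0.2, -0.1]
opening: 85.1
grasp_force: 0.0
433 166 ((612.7108154296875, 210.96670532226562), (99.38866424560547, 117.1204833984375), 87.37234497070312)
277 178 ((431.97601318359375, 196.7930908203125), (91.38851928710938, 91.67929077148438), 11.802675247192383)
```

View pics/end.png

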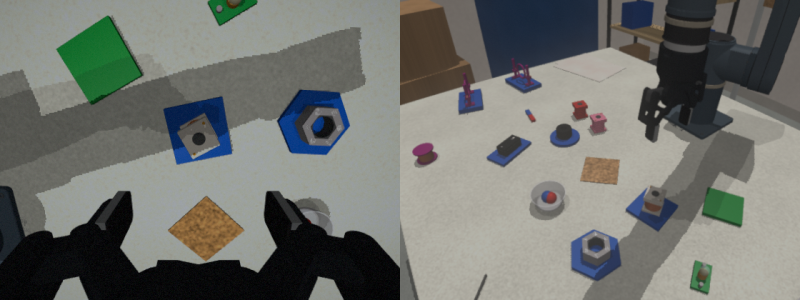

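Each part is on its own stand: the coil on the square at (199,139) in the left view, the nut on the hexagon, and the ring and battery at (563,131) and (508,148). The bowl hasn't moved and the arm is clear, so I'll hand the job in.

```bash
python3 -c "
from h import *
print(onz(load('w8'),278.6,194.6,58)); print(env.finish_job())"
```

```text
[432.99612973 196.53573404  58.        ]
the job is handed in; nothing more can be done
None
```

The job is handed in at about 43 s on the robot's clock: in the last pictures all four parts stand upright and let go on their own stands, about 4 mm or less off centre, and the bowl was left where it stood; the hand-in gave no verdict.

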